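# Offer up the gear unit's cover over its guide pins

### The job

The inside of the open gear unit has been inspected: lift the lamp off it by the handle and set it down upright on the bench close beside the unit, without dropping it. Then take the cover by its handle, carry it over the parts bins without disturbing them or the oil bottle, and stop with it level above the unit, two opposite corner holes straight over the two guide pins and its underside about a centimetre above the pin tips, the cover never touching the unit. Finish while holding it still there, so that I can look over the gasket before it goes down.

Things in the scene. Friction and masses are not known exactly. Their poses are not given: they have to be found in the camera images.
- gear_unit: green cast gear unit, open on top, fixed, on either side of the bins. Origin: centre of its underside; x along its long side. mm: foot 150 (x) x 112 (y) x 12 high; flange 134 x 104, its brown gasket's top at z = 82; opening 88 x 58; 18 thick shaft stub at +x, end at x = 97, z = 40. Two 8 thick pointed guide pins stand 30 tall on diagonal flange corners, tips at z = 112
- pin_a (a point): tip of one guide pin, at (+54, +39, 112) mm in the gear unit's frame
- pin_b (a point): tip of the other guide pin, at (-54, -39, 112) mm in the gear unit's frame
- cover: the unit's loose green cover, 0.3-0.65 kg, flat on the bench across the bins from it: plate 134 (x) x 104 (y) x 10 mm. Origin: centre of its underside; x along the long side. 14 mm holes in all four corners, at (+-54, +-39). Fits either way round (half a turn). Steel strap handle in the middle: bar along x, 12 wide, 12 high, centred 55 above the underside, 72 clear between its posts, 35 beneath
- cover_grip (a point): middle of the cover's handle bar, 55 mm above the middle of its underside
- hole_a (a point): centre of the cover's corner hole at (+54, +39) mm, at the underside
- hole_b (a point): centre of the cover's corner hole at (-54, -39) mm, at the underside
- lamp: loose orange and black inspection lamp, 0.2-0.45 kg, on the unit's opening. Its 74 mm wide shoulder rests on the gasket, its nose (52 wide, 12 long) is in the opening: lift straight up. Origin: centre of the nose's underside (z = 70 at the start); it stands upright on the nose. Black handle bar along its x, 14 wide, 14 high, centred 90 above the origin, 60 clear between its arms, 28 beneath
- lamp_grip (a point): middle of the lamp's handle bar, 90 mm above its underside
- bin_blue: blue open-fronted parts bin, 158 (x) x 113 (y) x 95 mm, loose, between gear unit and cover, one behind the other with the red bin; leave alone. Origin: centre of its underside
- bin_red: red open-fronted parts bin, 143 (x) x 108 (y) x 100 mm, loose; leave alone. Origin: centre of its underside
- oil_bottle: yellow oil bottle with red cap, 57 mm across, 165 mm tall, loose, behind the bins; leave alone. Origin: centre of its underside
Not all that is in view belongs to the job. There is more than one size of the lamp; the one meant has the size given above.

How it is judged:
By the outcome, as a careful person would: the job done as asked, in the order asked, and still so for the second after the job is handed in, while the arm keeps its last pose, push and grip.
It also fails if it takes over 67 s, if anything falls off the work surface, if the arm or the gripper's body presses on something with over 40 N, if the wrist force passes 120 N, or if a joint passes its speed limit or range.

### The arm

A 6-joint arm with a two-finger parallel gripper is mounted at the origin on a cart in front of the work surface, level with it; the furniture and walls round the work are solid. World frame = base frame: x ahead of the robot, y to its left, z up, the work surface at z = 0. Lengths are in mm, angles in degrees, forces in N, time in s.
With the tool pointing down it reaches from about 350 to 850 mm from the base axis. Payload 8.1 kg.
Tool frame: the origin (TCP) lies at the very end of the fingers, on their centre line; the grasp point (between the pads) lies r.tcp_to_grasp behind it (r.tcp_to_grasp is the distance from the TCP to the grasp point, in mm); z points along the fingers, y is the line along which they close (so a half turn about z gives the same grasp; the last joint's range is limited). The gripper opens to 85 mm and grips with 20 to 120 N. Pads are 22 mm wide; open, the fingers measure 114 mm over their backs; the gripper's body (76 mm by 85 mm) begins 54 mm behind the grasp point. The pads swing forward as they close: fully open they stand 13 mm farther back than shut.
Start: joints at [70.737, 7.471, 85.268, -0, 87.261, -4.893], TCP at [148.885, 581.239, 199.492] pointing down, gripper open.
Joint ranges: [-169.43, 169.43], [-51.17, 129.36], [1.28, 143.12], [-76.62, 256.62], [0, 156.53], [-152.29, 152.29]. Speed limits (degrees/s): [136.94, 136.94, 159.86, 180, 180, 180].

### API

Orientations are given as [roll, pitch, yaw] about the fixed x, y, z axes, in that order (R = Rz(yaw) Ry(pitch) Rx(roll)).
In Python, from bench import sense, viewer, order, r gives the robot as it stands.
- The arm moves only by the tool carry_out, never from a script. Its argument "increments" is one flat list of numbers, 7 for each row, row after row: the shift along the tool's x, y, z as a fraction of full scale, then the turn, a rotation vector about the tool's x, y, z as a fraction of full scale, then the opening, from -1 (shut) to 1 (fully open). A call has exactly 10 rows; each row is the pose to reach, as a shift and turn from the pose commanded when the call began, along the tool's axes at that moment, turning the shorter way round; what a row does not reach only later rows make up. Full scale, the value 1, is 400 mm for a shift and 2 pi rad for a turn. A row lasts 1/8 s, in which the tool goes at most 62.5 mm and 10.7 degrees, less where a joint would pass 70% of its speed; a pose out of reach is approached as far as the arm can. A call with a number of a shift or a turn outside -1 to 1 is refused whole. A call with a gripper value outside its range is refused whole. The fingers move at their own pace and stop on an object; "force" is the grip in N (left out, the last holds). Time passes only in rows, so rows that repeat a pose let the fingers close, or fill a call up. It gives the time, the measured TCP pose, the force, the opening and the grip force at its end, in the units of the state.
- sense(): the state, without advancing time (a new reading comes with each control period).
- viewer.snapshot(name): name is "scene" or "side" or "wrist"; returns the picture (384x512x3 uint8, red, green, blue); there is no depth.
- viewer.get_calibration(name): a dict with "fx", "fy", "cx", "cy" (pixels), "R" (3x3) and "t" (3): a world point X has camera coordinates R X + t. Camera axes: x right, y down, z forward; pixel columns grow to the right and rows downward; lengths in mm; the calibration is good to about 2 mm. A picture is of the moment at which its call begins: read the wrist's pose just before it. get_calibration takes no time and is no camera call; for the wrist camera it gives the pose at the moment of the call.
- order.hand_in(): hands the job in; it is judged then, once.
The state is a dict: "time": time; "joint_pos": joint angles; "qd": joint speeds; "joint_efforts": joint torques, N m; "tool_pos": TCP position; "tcp_rot": TCP orientation; "ft_force": force on the tool from outside, world axes, zero at the start; "wrist_torque": the same for the moment, N m; "finger_gap": finger opening in mm; "grip_force": force on a finger pad.
Only numpy, scipy, OpenCV 4.12 (cv2) and the standard library are available. Lean on these libraries where they do the work, as an engineer would, in place of code of your own. Each camera call takes 0.05 s, during which the arm holds its last target. There are 200 camera calls.

## Working session

There is one attempt and no reset: what is moved stays moved. The work goes in short steps, Python scripts to look and compute and a tool call to move; the robot and the scene stay as the last step left them, time stands still between calls to the robot, and variables do not carry over. Pictures are saved under pics/ and viewed, at most 10 in all, crops included, and the job is handed in when it is done.

Besides the shell and the picture viewer there is one more tool, called as name(argument=value, ...) on one line, values as JSON. carry_out: Moves the arm, as the interface text tells. Its arguments: {"type":"object","properties":{"increments":{"type":"array"},"force":{"type":"number"}},"required":["increments"]}

```bash
mkdir -p pics; cat > h.py <<'E'
import numpy as np, cv2
from bench import sense, viewer, order, r
def cam(n):
    c=viewer.get_calibration(n); return c
def snap(n,f):
    c=cam(n); im=np.asarray(viewer.snapshot(n)); cv2.imwrite(f'pics/{f}.png',im[:,:,::-1]); np.save(f'pics/{f}.npy',im)
    import pickle; pickle.dump({k:np.array(v) for k,v in c.items()},open(f'pics/{f}.pkl','wb')); return im,c
def load(f):
    import pickle; return np.load(f'pics/{f}.npy'),pickle.load(open(f'pics/{f}.pkl','rb'))
def ray(c,u,v):
    R=np.array(c['R']);t=np.array(c['t']); d=R.T@np.array([(u-c['cx'])/c['fx'],(v-c['cy'])/c['fy'],1]); return -R.T@t,d/np.linalg.norm(d)
def onz(c,u,v,z):
    o,d=ray(c,u,v); return o+d*(z-o[2])/d[2]
def tri(obs):
    A=0;b=0;L=[]
    for c,u,v in obs:
        o,d=ray(c,u,v);P=np.eye(3)-np.outer(d,d);A=A+P;b=b+P@o;L.append((o,P))
    X=np.linalg.solve(A,b); return X,[round(float(np.linalg.norm(P@(X-o))),1) for o,P in L]
def proj(c,X):
    p=np.array(c['R'])@np.array(X,float)+np.array(c['t']); return c['fx']*p[0]/p[2]+c['cx'],c['fy']*p[1]/p[2]+c['cy']
E
python3 - <<'E'
from h import *
ims=[snap(n,n+'0')[0] for n in('scene','side','wrist')]
for n in('scene','side','wrist'):
    c=cam(n); print(n,(-np.array(c['R']).T@np.array(c['t'])).round(),np.array(c['R'])[2].round(2),c['fx'])
print(sense(),r.tcp_to_grasp,[a for a in dir(r) if a[0]!='_'])
E
```

```text
scene [  87. -366.  743.] [ 0.55  0.41 -0.73] 375.8389013122434
side [ 351. 1009.  578.] [ 0.16 -0.9  -0.41] 486.4696655554279
wrist [ 75. 600. 373.] [ 0.28 -0.08 -0.96] 266.787867482281
{'time': 0.15, 'joint_pos': array([ 7.07372456e+01,  7.50867455e+00,  8.53139288e+01,  7.79868304e-04,
        8.72623226e+01, -4.89318860e+00]), 'qd': array([-0.01231575, -0.06502378, -0.13407917, -0.06546693,  0.06305229,
        0.07463365]), 'joint_efforts': array([-2.14945653e-04, -5.70059717e+01, -5.01161134e+01, -2.74407166e-04,
        9.43300169e-03, -6.09914892e-06]), 'tool_pos': array([148.72423869, 580.79093991, 198.65865166]), 'tcp_rot': array([-1.7991545e+02, -8.0201351e-03,  1.6563039e+02]), 'ft_force': array([-1.58494182, -0.49821406,  0.89718448]), 'wrist_torque': array([-0.00937262, -0.03058626,  0.03360416]), 'grip_force': 0.0, 'finger_gap': 85.13439115356523} 18.700000000000003 ['PlanningError', 'tcp_to_grasp']
```

View pics/scene0.png

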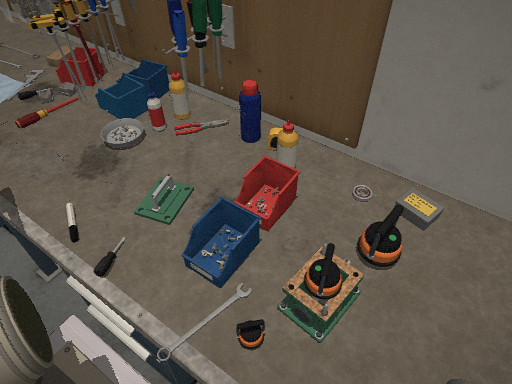

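View pics/side0.png

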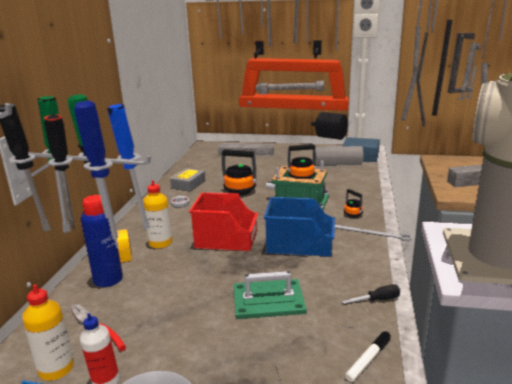

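View pics/wrist0.png

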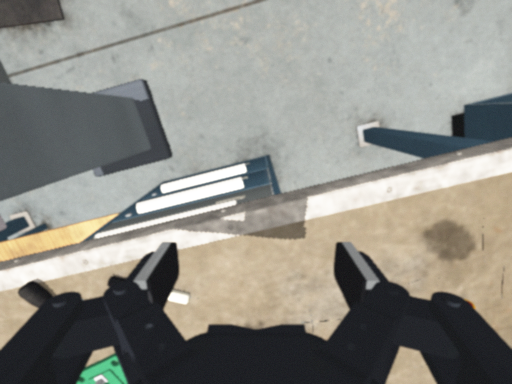

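Scene: the candidates for the lamp are the one on the unit (323,270), a larger one on the bench (380,240) and a small one (250,333). The one on the unit fits the description. The cover is at (165,200), the blue bin at (222,243), the red bin at (268,192) and the yellow oil bottle at (287,145). The side view agrees: unit lamp (302,160), cover (270,297). The wrist camera sees only the bench edge and a corner of the cover at (100,370).

```bash
python3 - <<'E'
from h import *
S,cs=load('scene0');D,cd=load('side0')
print('lamp handle',tri([(cs,327,258),(cd,302,148)]))
print('cover handle',tri([(cs,161,187),(cd,268,276)]))
print('bottle top z165',onz(cs,288,127,165),onz(cd,154,186,165), 'base',onz(cs,287,165,0))
for p in [(346,250),(363,271),(322,318),(280,290)]: print('unit',p,onz(cs,*p,82).round())
for p in [(158,176),(194,184),(171,221),(136,212)]: print('cover',p,onz(cs,*p,10).round())
for p in [(220,200),(261,235),(222,284),(183,252)]: print('blue',p,onz(cs,*p,60).round(), )
for p in [(268,158),(299,175),(267,222),(238,200)]: print('red',p,onz(cs,*p,80).round(), )
print('small lamp',onz(cs,250,345,0),'big',onz(cs,380,262,0),'box',onz(cs,420,220,0))
a=cv2.resize(S[235:350,255:415],None,fx=4.8,fy=4.8,interpolation=cv2.INTER_CUBIC)
cv2.imwrite('pics/crop1.png',a[:,:,::-1])
b=cv2.resize(S[160:240,120:210],None,fx=4,fy=4,interpolation=cv2.INTER_CUBIC)
c=cv2.resize(D[255:325,220:320],None,fx=4,fy=4,interpolation=cv2.INTER_CUBIC)
cc=np.zeros((320,760,3),np.uint8);cc[:,:360]=b;cc[:280,360:]=c
cv2.imwrite('pics/crop2.png',cc[:,:,::-1])
E
```

```text
lamp handle (array([ 469.12200704, -244.94891702,  160.26207549]), [2.7, 2.7])
cover handle (array([487.48795593, 224.80794203,  54.58496982]), [0.0, 0.0])
bottle top z165 [759.02792189  19.26920618 165.        ] [766.64671501  67.89286382 165.        ] base [795.13666289  34.63068152   0.        ]
unit (346, 250) [ 565. -252.   82.]
unit (363, 271) [ 539. -302.   82.]
unit (322, 318) [ 404. -283.   82.]
unit (280, 290) [ 407. -189.   82.]
cover (158, 176) [539. 301.  10.]
cover (194, 184) [574. 197.  10.]
cover (171, 221) [443. 156.  10.]
cover (136, 212) [412. 251.  10.]
blue (220, 200) [536.  69.  60.]
blue (261, 235) [507. -74.  60.]
blue (222, 284) [360. -80.  60.]
blue (183, 252) [371.  38.  60.]
red (268, 158) [713.  47.  80.]
red (299, 175) [705. -53.  80.]
red (267, 222) [533. -73.  80.]
red (238, 200) [548.  21.  80.]
small lamp [ 312.04251374 -184.64789675    0.        ] big [ 639.12295038 -315.84612261    0.        ] box [ 814.03433686 -348.38885036    0.        ]
```

View pics/crop1.png

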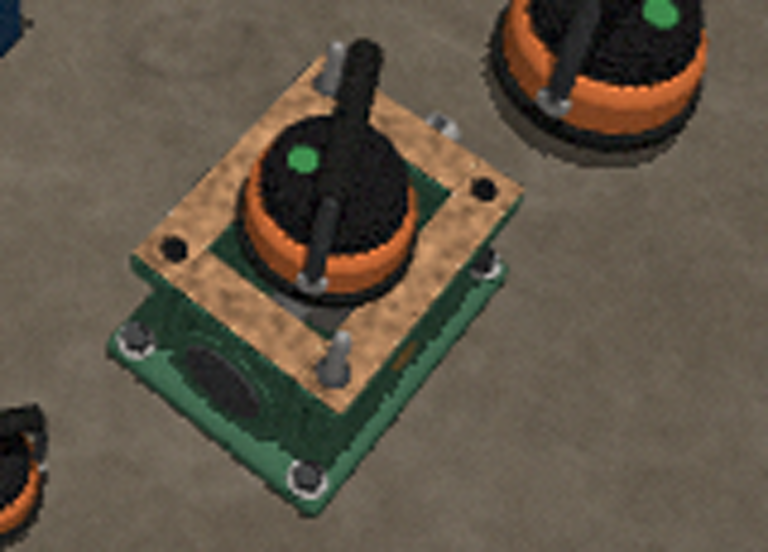

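The close crop confirms the choice: the orange and black lamp sits on the unit with its handle bar running from about (331,244) to (322,277) in scene pixels. Pin tips are near (325,244) and (326,305).

```bash
cat >> h.py <<'E'
from scipy.spatial.transform import Rotation as Ro
def plan(pos,yaw):
    """full shift (fraction, tool axes) and turn (fraction) to TCP pos, tool down with yaw"""
    s=sense(); R0=Ro.from_euler('xyz',s['tcp_rot'],degrees=True)
    R1=Ro.from_euler('xyz',[180,0,yaw],degrees=True)
    d=R0.inv().apply(np.array(pos)-s['tool_pos']); w=(R0.inv()*R1).as_rotvec()
    print('at',s['tool_pos'].round(1),s['tcp_rot'].round(2),'t',s['time'],'gap',round(s['finger_gap'],1))
    print('shift/400',(d/400).round(4),'turn/2pi',(w/2/np.pi).round(4),'mm',np.linalg.norm(d).round(1),'deg',np.degrees(np.linalg.norm(w)).round(2),
     'j6~',round(np.degrees(np.arctan2(pos[1],pos[0]))+90-yaw,1))
E
python3 - <<'E'
from h import *
S,cs=load('scene0')
f=lambda x,y:(255+x/4.8,235+y/4.8)
a=onz(cs,*f(365,55),160);b=onz(cs,*f(330,205),160);print('bar',a,b,np.degrees(np.arctan2(*(a-b)[1::-1])))
C=np.array([onz(cs,*f(*p),82) for p in[(322,57),(523,188),(342,412),(133,255)]]);print(C.round(),C.mean(0))
for i in range(4):
  d=C[(i+1)%4]-C[i];print(np.linalg.norm(d),np.degrees(np.arctan2(d[1],d[0])))
print('pins',onz(cs,*f(337,42),112),onz(cs,*f(342,335),112),'shaft',onz(cs,*f(445,120),40))
plan([440,-240,320],0+20);plan([440,-240,320],180+20-360)
E
```

```text
bar [ 499.55314474 -238.9139148   160.        ] [ 433.13104899 -259.57315807  160.        ] 17.277244417354236
[[ 543. -207.   82.]
 [ 533. -307.   82.]
 [ 403. -292.   82.]
 [ 413. -192.   82.]] [ 473.04823418 -249.2552607    82.        ]
100.12506779813245 -95.708054910696
130.38681078414317 173.4248132887033
100.63806366896415 84.52633195955795
130.80718390795104 -6.796764644163077
pins [ 532.64726952 -215.70303605  112.        ] [ 415.573687  -280.8587447  112.       ] shaft [ 573.53298831 -259.26321472   40.        ]
at [148.7 580.8 198.7] [-1.7992e+02 -1.0000e-02  1.6563e+02] t 0.15 gap 85.1
shift/400 [-1.2146 -1.8075 -0.3009] turn/2pi [-1.000e-04  3.000e-04  4.045e-01] mm 879.4 deg 145.63 j6~ 41.4
at [148.7 580.8 198.7] [-1.7992e+02 -1.0000e-02  1.6563e+02] t 0.15 gap 85.1
shift/400 [-1.2146 -1.8075 -0.3009] turn/2pi [-0.0002 -0.0001 -0.0955] mm 879.4 deg 34.37 j6~ 221.4
```

```bash
python3 - <<'E'
from h import *
plan([410,200,300],20)
E
```

```text
at [148.7 580.8 198.7] [-1.7992e+02 -1.0000e-02  1.6563e+02] t 0.15 gap 85.1
shift/400 [-0.869  -0.7605 -0.2524] turn/2pi [-1.000e-04  3.000e-04  4.045e-01] mm 472.8 deg 145.63 j6~ 96.0
```

carry_out(increments=[-0.05,-0.045,-0.015,0,0,0.02,1,-0.1,-0.09,-0.03,0,0,0.045,1,-0.155,-0.135,-0.045,0,0,0.07,1,-0.21,-0.18,-0.06,0,0,0.095,1,-0.26,-0.23,-0.075,0,0,0.12,1,-0.31,-0.275,-0.09,0,0,0.145,1,-0.365,-0.32,-0.105,0,0,0.17,1,-0.42,-0.365,-0.12,0,0,0.195,1,-0.47,-0.41,-0.135,0,0,0.22,1,-0.52,-0.455,-0.15,0,0,0.24,1])

```text
time: 1.4
tool_pos: [305.5, 352.4, 259.4]
tcp_rot: [-180.0, 0.0, 79.0]
ft_force: [0.6, 0.4, 0.5]
finger_gap: 85.6
grip_force: 0.0
```

```bash
python3 - <<'E'
from h import *
plan([410,200,300],20)
E
```

```text
at [305.5 352.4 259.4] [-1.7999e+02  2.0000e-02  7.8970e+01] t 1.4 gap 85.6
shift/400 [-0.324   0.3293 -0.1014] turn/2pi [0.000e+00 1.000e-04 1.638e-01] mm 189.2 deg 58.97 j6~ 96.0
```

carry_out(increments=[-0.04,0.04,-0.0125,0,0,0.02,1,-0.08,0.08,-0.025,0,0,0.04,1,-0.12,0.12,-0.0375,0,0,0.06,1,-0.16,0.165,-0.05,0,0,0.08,1,-0.2,0.205,-0.0625,0,0,0.1,1,-0.24,0.245,-0.075,0,0,0.12,1,-0.28,0.285,-0.09,0,0,0.14,1,-0.31,0.315,-0.0975,0,0,0.155,1,-0.324,0.329,-0.1015,0,0,0.164,1,-0.324,0.329,-0.1015,0,0,0.164,1])

```text
time: 2.65
tool_pos: [410.4, 201.0, 300.0]
tcp_rot: [180.0, 0.0, 20.2]
ft_force: [-0.1, -0.2, 0.2]
finger_gap: 85.2
grip_force: 0.0
```

```bash
python3 - <<'E'
from h import *
snap('wrist','w1')
# view position for unit, yaw 17
plan([395,-265,330],17)
E
```

```text
at [410.2 201.3 299.9] [-1.7999e+02  3.0000e-02  2.0230e+01] t 2.7 gap 85.4
shift/400 [-0.4388  1.0808 -0.0753] turn/2pi [-0.      0.0001  0.009 ] mm 467.5 deg 3.23 j6~ 39.1
```

View pics/w1.png

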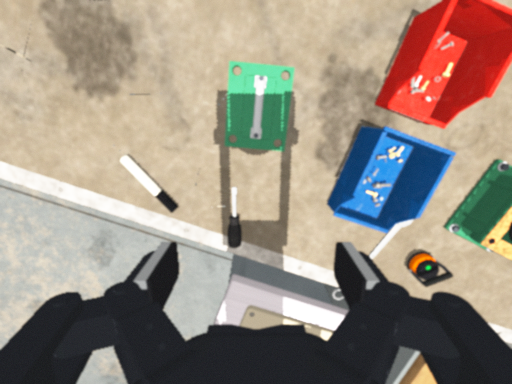

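The wrist view shows the cover at (260,105) with its bar running from (263,78) to (256,137). Both bins are to the right, and the unit is at the far right edge.

carry_out(increments=[-0.02,0.07,-0.01,0,0,0,1,-0.05,0.17,-0.02,0,0,0.002,1,-0.085,0.28,-0.03,0,0,0.003,1,-0.12,0.39,-0.035,0,0,0.004,1,-0.155,0.5,-0.04,0,0,0.005,1,-0.19,0.61,-0.05,0,0,0.006,1,-0.22,0.71,-0.06,0,0,0.007,1,-0.25,0.81,-0.07,0,0,0.008,1,-0.28,0.9,-0.075,0,0,0.009,1,-0.31,0.985,-0.075,0,0,0.009,1])

```text
time: 3.95
tool_pos: [430.0, -212.0, 330.1]
tcp_rot: [-180.0, -0.0, 17.1]
ft_force: [1.0, -0.0, -0.1]
finger_gap: 85.6
grip_force: 0.0
```

```bash
python3 - <<'E'
from h import *
plan([433,-260,330],17)
E
```

```text
at [ 430.  -212.   330.1] [-1.800e+02 -1.000e-02  1.705e+01] t 3.95 gap 85.6
shift/400 [-0.0279  0.117   0.0002] turn/2pi [-0.     -0.      0.0001] mm 48.1 deg 0.06 j6~ 42.0
```

```bash
python3 - <<'E'
from h import *
snap('wrist','w2')
E
```

carry_out(increments=[-0.015,0.06,0,0,0,0,1,-0.03,0.12,0,0,0,0,1,-0.03,0.18,0,0,0,0,1,-0.03,0.22,0,0,0,0,1,-0.03,0.22,0,0,0,0,1,-0.03,0.22,0,0,0,0,1,-0.03,0.22,0,0,0,0,1,-0.03,0.22,0,0,0,0,1,-0.03,0.22,0,0,0,0,1,-0.03,0.22,0,0,0,0,1])

```text
time: 5.25
tool_pos: [444.1, -298.8, 330.2]
tcp_rot: [180.0, -0.0, 17.0]
ft_force: [-0.1, 0.4, -0.4]
finger_gap: 85.2
grip_force: 0.0
```

```bash
python3 - <<'E'
from h import *
snap('wrist','w3')
a,_=load('w2');b,_=load('w3')
A=cv2.resize(a[:240,100:420],None,fx=1.25*2,fy=2.5,interpolation=cv2.INTER_CUBIC)
B=cv2.resize(b[:240,60:380],None,fx=2.5,fy=2.5,interpolation=cv2.INTER_CUBIC)
cv2.imwrite('pics/c3.png',A[:,:,::-1]);cv2.imwrite('pics/c3b.png',B[:,:,::-1])
E
```

```text
(no output)
```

View pics/c3.png

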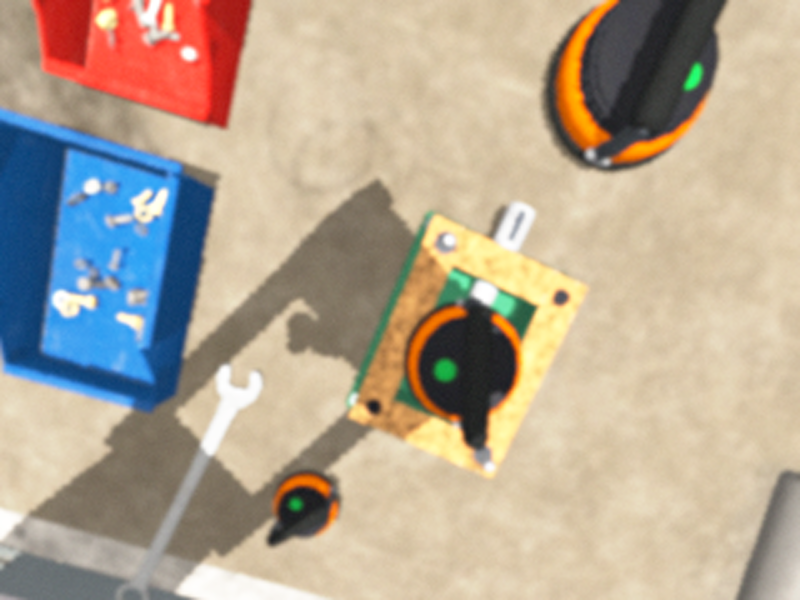

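View pics/c3b.png

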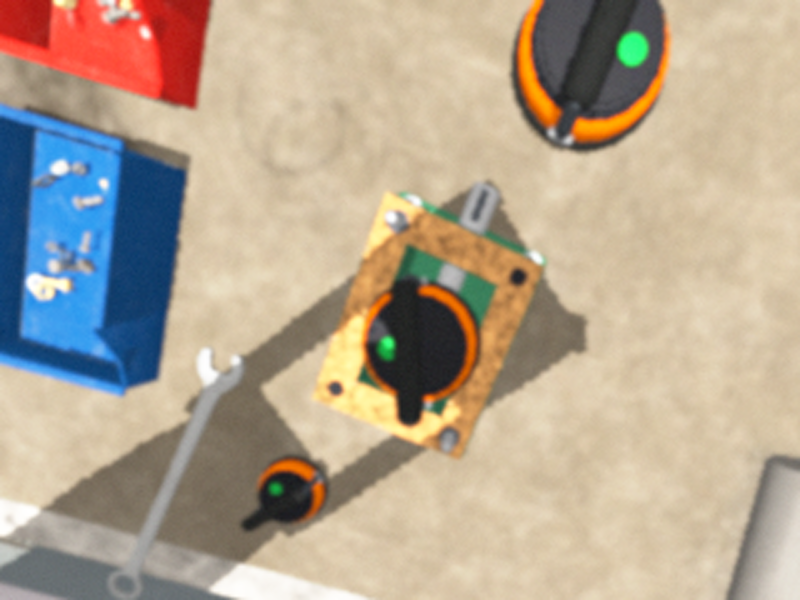

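Both crops show the lamp on the unit with its bar nearly vertical, in c3b (w3 ×2.5) from (408,283) to (409,422). The free gasket holes are at about (518,276) and (335,388), and the pins at about (396,216) and (450,438). A grey cylinder lies at the lower right, so I'll keep clear of it.

```bash
cat >> h.py <<'E'
def blob(im,u,v,rad,fn):
    """centroid of mask fn(patch) component nearest to (u,v)"""
    u0,v0=int(round(u-rad)),int(round(v-rad)); p=im[v0:v0+2*rad+1,u0:u0+2*rad+1].astype(int)
    m=fn(p).astype(np.uint8); n,l,s,c=cv2.connectedComponentsWithStats(m)
    k=1+np.argmin([np.hypot(*(q-rad)) - .02*s[i+1,4] for i,q in enumerate(c[1:])]); return c[k][0]+u0,c[k][1]+v0,s[k,4]
E
python3 - <<'E'
from h import *
a,ca=load('w2');b,cb=load('w3');S,cs=load('scene0');D,cd=load('side0')
A=lambda x,y:(100+(x-.75)/2.5,(y-.75)/2.5); B=lambda x,y:(60+(x-.75)/2.5,(y-.75)/2.5)
dark=lambda p:p.sum(2)<200
for n,x,y in [('h+-',(561,297),(518,276)),('h-+',(374,406),(335,388))]:
    p=blob(a,*A(*x),4,dark);q=blob(b,*B(*y),4,dark);X,e=tri([(ca,*p[:2]),(cb,*q[:2])]);print(n,p,q,X.round(1),e,onz(ca,*p[:2],82).round(1),onz(cb,*q[:2],82).round(1))
for n,x,y,z in [('pin_a',(447,238),(396,216),112),('pin_b',(487,461),(450,436),112),('bar far',(480,297),(408,283),160),('bar near',(475,452),(409,422),160)]:
    X,e=tri([(ca,*A(*x)),(cb,*B(*y))]);print(n,X.round(1),e,onz(ca,*A(*x),z).round(1),onz(cb,*B(*y),z).round(1))
# bar centre line in w3: dark width per row
for im,o,xc in((a,A,478),(b,B,409)):
  for y in range(290,450,20):
    u,v=o(xc,y); print(int(v),''.join('%4d'%s for s in im[int(v),int(u)-9:int(u)+10].astype(int).sum(1)))
E
```

```text
Traceback (most recent call last):
  File "h.py", line 34, in blob
    k=1+np.argmin([np.hypot(*(q-rad)) - .02*s[i+1,4] for i,q in enumerate(c[1:])]); return c[k][0]+u0,c[k][1]+v0,s[k,4]
        ~~~~~~~~~^^^^^^^^^^^^^^^^^^^^^^^^^^^^^^^^^^^^^^^^^^^^^^^^^^^^^^^^^^^^^^^^^
ValueError: attempt to get argmin of an empty sequence
```

```bash
cat >> h.py <<'E'
def darkc(im,u,v,rad=5):
    u0,v0=int(round(u))-rad,int(round(v))-rad; p=im[v0:v0+2*rad+1,u0:u0+2*rad+1].astype(float).sum(2)
    w=np.clip((p.min()+np.median(p))/2+30-p,0,None); yy,xx=np.mgrid[:2*rad+1,:2*rad+1]
    g=np.exp(-((xx-rad)**2+(yy-rad)**2)/(2*(rad*.6)**2)); w=w*g
    return u0+(w*xx).sum()/w.sum(),v0+(w*yy).sum()/w.sum()
E
python3 - <<'E'
from h import *
a,ca=load('w2');b,cb=load('w3')
A=lambda x,y:(100+(x-.75)/2.5,(y-.75)/2.5); B=lambda x,y:(60+(x-.75)/2.5,(y-.75)/2.5)
for n,x,y in [('h+-',(561,297),(518,276)),('h-+',(374,406),(335,388))]:
    p=darkc(a,*darkc(a,*A(*x)));q=darkc(b,*darkc(b,*B(*y)));X,e=tri([(ca,*p[:2]),(cb,*q[:2])]);print(n,A(*x),p,B(*y),q,X.round(1),e,onz(ca,*p[:2],82).round(1),onz(cb,*q[:2],82).round(1))
for n,x,y,z in [('pin_a',(447,238),(396,216),112),('pin_b',(487,461),(450,436),112),('bar far',(480,297),(408,283),160),('bar near',(475,452),(409,422),160)]:
    X,e=tri([(ca,*A(*x)),(cb,*B(*y))]);print(n,X.round(1),e,onz(ca,*A(*x),z).round(1),onz(cb,*B(*y),z).round(1))
for im,o,xc in((a,A,478),(b,B,409)):
  for y in range(290,450,20):
    u,v=o(xc,y); print(int(v),int(u)-9,''.join('%4d'%s for s in im[int(v),int(u)-9:int(u)+10].astype(int).sum(1)))
E
```

```text
h+- (324.1, 118.5) (np.float64(323.89489774983207), np.float64(118.69980409777187)) (266.9, 110.1) (np.float64(266.8153113209342), np.float64(110.32340469118016)) [ 521.5 -291.4   81.5] [0.1, 0.1] [ 521.4 -291.3   82. ] [ 521.6 -291.3   82. ]
h-+ (249.3, 162.1) (np.float64(249.12043584657584), np.float64(162.11378574277023)) (193.7, 154.9) (np.float64(193.77514075094558), np.float64(154.95653987851406)) [ 424.2 -201.3   84.4] [0.2, 0.2] [ 424.  -201.3   82. ] [ 423.5 -200.9   82. ]
pin_a [ 532.7 -213.8   91.3] [0.0, 0.0] [ 531.1 -212.5  112. ] [ 531.9 -216.9  112. ]
pin_b [ 416.2 -279.3   96.8] [2.1, 2.1] [ 417.3 -276.2  112. ] [ 421.9 -278.9  112. ]
bar far [ 503.8 -235.9  150.4] [2.5, 2.5] [ 506.2 -234.1  160. ] [ 501.8 -237.5  160. ]
bar near [ 433.6 -256.4  165.4] [2.0, 2.0] [ 430.4 -257.8  160. ] [ 434.3 -255.9  160. ]
115 281  282 284 305 359 396 405 373 429 591 713 751 760 765 765 765 762 732 640 522
123 281  309 348 358 326 258 193 139 119 108 115 120 137 158 199 252 306 363 427 482
131 281  108 113 112 113 106  97  91 108 114 109 102 111 107  98 104 133 201 249 283
139 281  
[... 395 characters left out ...]
 492 608 642 647 652
115 214  380 307 209 129 108 101 107 107 110 110  97 101 132 217 299 335 340 342 337
123 214  124  90 106 101 102 109 108 112 111 108  93  99  93  96 105 107 118 104 120
131 214  207 149 113  99  96 104 115 114 101 104 101  98  84  97  99 103 124 106 116
139 214  318 335 304 232 150 105 111 102 109 117 111  95  98  91 104 106 112 112 109
147 214  106 118 109 106 105 106 113 113  98 106  95 104 104  92 107 102  90 104 105
155 214  374 330 255 193 131 103 106 115 117 100 101 107 105  96  96  94 102 109  99
163 214  632 643 641 592 458 236 113 106 104  98 106 108  95  97 169 312 422 444 361
171 214  670 669 664 660 664 665 656 635 605 576 571 606 632 634 632 624 629 634 644
```

```bash
python3 - <<'E'
from h import *
a,ca=load('w2');b,cb=load('w3')
for c,p,q in((ca,(289.8,123),(289.4,171)),(cb,(221.8,115),(223.6,163))):
    P,Q=onz(c,*p,160),onz(c,*q,160);print(P.round(1),Q.round(1),np.degrees(np.arctan2(*(P-Q)[1::-1])), 'y at x=468:',P[1]+(468-P[0])*(P-Q)[1]/(P-Q)[0])
plan([469,-246,240],17)
E
```

```text
[ 500.4 -233.6  160. ] [ 442.5 -253.2  160. ] 18.68773327353696 y at x=468: -244.56021135469703
[ 499.  -236.9  160. ] [ 441.5 -254.4  160. ] 16.9899059203779 y at x=468: -246.30788823311408
at [ 444.1 -298.8  330.1] [180.    -0.    16.95] t 5.3 gap 85.6
shift/400 [ 0.0982 -0.1082  0.2253] turn/2pi [ 0.     -0.     -0.0001] mm 107.4 deg 0.05 j6~ 45.3
```

carry_out(increments=[0.03,-0.035,0.04,0,0,0,1,0.06,-0.07,0.09,0,0,0,1,0.085,-0.095,0.15,0,0,0,1,0.098,-0.107,0.21,0,0,0,1,0.098,-0.107,0.27,0,0,0,1,0.098,-0.107,0.33,0,0,0,1,0.098,-0.107,0.38,0,0,0,1,0.098,-0.107,0.42,0,0,0,1,0.098,-0.107,0.455,0,0,0,1,0.098,-0.107,0.47,0,0,0,1])

```text
time: 6.55
tool_pos: [468.8, -246.3, 141.2]
tcp_rot: [-180.0, 0.0, 16.9]
ft_force: [-0.3, -0.2, 0.2]
finger_gap: 85.4
grip_force: 0.0
```

carry_out(increments=[0,0,0,0,0,0,0.2,0,0,0,0,0,0,-0.3,0,0,0,0,0,0,-0.6,0,0,0,0,0,0,-0.8,0,0,0,0,0,0,-1,0,0,0,0,0,0,-1,0,0,0,0,0,0,-1,0,0,0,0,0,0,-1,0,0,0,0,0,0,-1,0,0,0,0,0,0,-1], force=50)

```text
time: 7.8
tool_pos: [469.1, -246.5, 142.1]
tcp_rot: [180.0, -0.0, 16.9]
ft_force: [-0.1, 0.3, 0.1]
finger_gap: -0.0
grip_force: 0.0
```

```bash
python3 - <<'E'
from h import *
s=sense();print({k:np.round(s[k],2) for k in('time','tool_pos','tcp_rot','ft_force','wrist_torque','finger_gap','grip_force')})
plan([469,-246,220],17)
E
```

```text
{'time': np.float64(7.8), 'tool_pos': array([ 469.08, -246.5 ,  142.11]), 'tcp_rot': array([180.  ,  -0.  ,  16.95]), 'ft_force': array([-0.09,  0.28,  0.1 ]), 'wrist_torque': array([-0.01, -0.03, -0.07]), 'finger_gap': np.float64(-0.01), 'grip_force': np.float64(0.0)}
at [ 469.1 -246.5  142.1] [180.    -0.    16.95] t 7.8 gap -0.0
shift/400 [ 0.0002 -0.0013 -0.1947] turn/2pi [ 0.     -0.     -0.0002] mm 77.9 deg 0.05 j6~ 45.3
```

The fingers shut fully on nothing, so I'm looking from the scene and side cameras.

```bash
python3 - <<'E'
from h import *
S,_=snap('scene','s2');D,_=snap('side','d2');W,_=snap('wrist','w4')
o=np.zeros((600,800,3),np.uint8)
o[:300,:400]=cv2.resize(S[225:325,260:393],(400,300),interpolation=cv2.INTER_CUBIC)
o[:300,400:]=cv2.resize(D[120:220,240:373],(400,300),interpolation=cv2.INTER_CUBIC)
o[300:,:400]=cv2.resize(W,(400,300))
cv2.imwrite('pics/c4.png',o[:,:,::-1])
print(proj(cam('scene'),[469,-246,142]),proj(cam('side'),[469,-246,142]),proj(cam('wrist'),[469,-246,142]))
E
```

```text
(np.float64(325.3554455179354), np.float64(265.06650035175113)) (np.float64(301.2069084871526), np.float64(153.7047110359494)) (np.float64(256.56391484345414), np.float64(221.97028877733578))
```

View pics/c4.png

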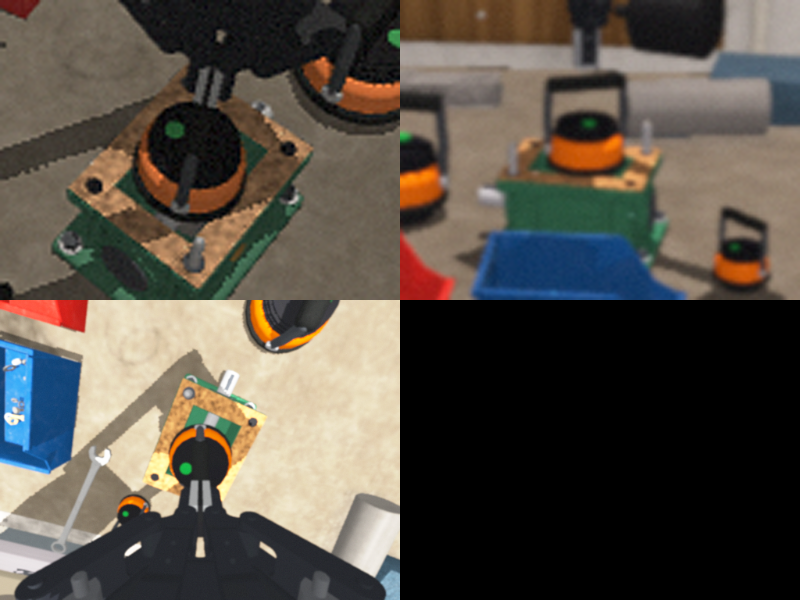

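The close view shows the lamp undisturbed and the closed fingertips above its handle bar, at crop (585,65) against the bar at (585,80). The tip is higher than the reported TCP says, so I'll triangulate it.

```bash
python3 - <<'E'
from h import *
S,cs=load('s2');D,cd=load('d2');W,cw=load('w4')
print('tip',tri([(cs,329.5,259),(cd,301.5,141.5)]))
for z in(142,160,175,190):print(z,proj(cs,[469,-246,z]),proj(cd,[469,-246,z]),proj(cw,[469,-246,z]))
print('bar side', tri([(cs,327,258),(cd,302,148)]), [onz(cd,240+185/3,120+80/3,0)])
o=np.zeros((600,800,3),np.uint8)
o[:,:400]=cv2.resize(S[235:295,305:345],(400,600),interpolation=cv2.INTER_NEAREST)
o[:,400:]=cv2.resize(D[120:180,280:320],(400,600),interpolation=cv2.INTER_NEAREST)
cv2.imwrite('pics/c5.png',o[:,:,::-1])
E
```

```text
tip (array([ 467.11032325, -252.21827946,  173.39893941]), [2.3, 2.3])
142 (np.float64(325.3554455179354), np.float64(265.06650035175113)) (np.float64(301.2069084871526), np.float64(153.7047110359494)) (np.float64(256.56503541451735), np.float64(221.97045230947091))
160 (np.float64(326.61944819154644), np.float64(259.6630104564285)) (np.float64(301.24506587655503), np.float64(147.39835116534124)) (np.float64(256.6180027499215), np.float64(233.0441119591658))
175 (np.float64(327.71034289640204), np.float64(254.9995404831345)) (np.float64(301.27718853431656), np.float64(142.0893653301708)) (np.float64(256.6709746163478), np.float64(244.11871889072307))
190 (np.float64(328.8371823740922), np.float64(250.1824100620772)) (np.float64(301.3096109034261), np.float64(136.73084550832613)) (np.float64(256.7345468378269), np.float64(257.4094977918029))
bar side (array([ 469.12200704, -244.94891702,  160.26207549]), [2.7, 2.7]) [array([ 513.4730705 , -735.22228938,    0.        ])]
```

View pics/c5.png

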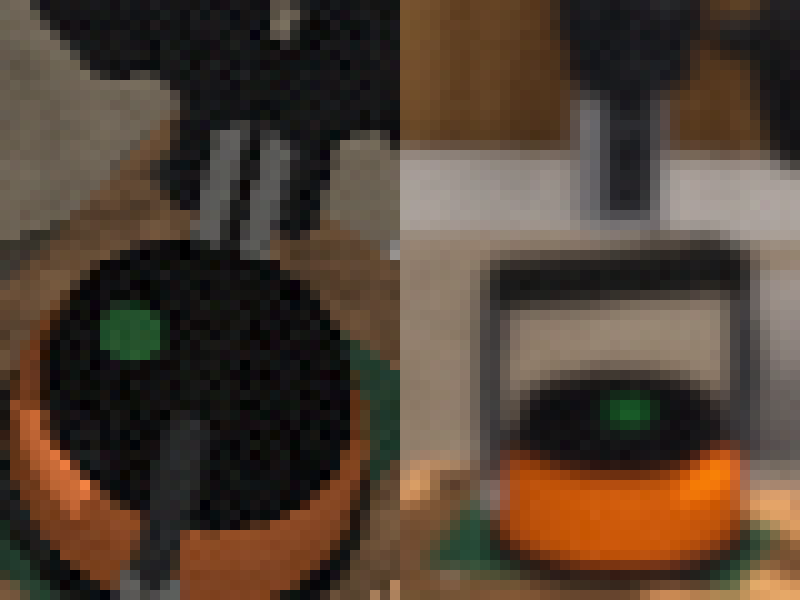

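All three cameras put the shut fingertip about 30 mm above the reported TCP (z≈173 against 142). The cameras agree with the known heights of 82 and 160, so I trust them. I'll reopen, go 30 mm lower and close again.

carry_out(increments=[0,0,0,0,0,0,1,0,0,0,0,0,0,1,0,0,0,0,0,0,1,0,0,0,0,0,0,1,0,0,0,0,0,0,1,0,0,0,0,0,0,1,0,0,0.025,0,0,0,1,0,0,0.05,0,0,0,1,0,0,0.075,0,0,0,1,0,0,0.075,0,0,0,1])

```text
time: 9.2
tool_pos: [468.2, -245.9, 110.5]
tcp_rot: [-179.9, 0.1, 17.0]
ft_force: [-0.7, -1.1, 0.3]
finger_gap: 85.4
grip_force: 0.0
```

carry_out(increments=[0,0,0,0,0,0,0.2,0,0,0,0,0,0,-0.3,0,0,0,0,0,0,-0.6,0,0,0,0,0,0,-0.8,0,0,0,0,0,0,-1,0,0,0,0,0,0,-1,0,0,0,0,0,0,-1,0,0,0,0,0,0,-1,0,0,0,0,0,0,-1,0,0,0,0,0,0,-1], force=50)

```text
time: 10.45
tool_pos: [469.3, -246.5, 112.5]
tcp_rot: [180.0, -0.0, 17.0]
ft_force: [-0.5, 1.6, 5.1]
finger_gap: 12.7
grip_force: 49.7
```

Gripped, with a gap of 12.7 mm at 50 N. Lift straight up.

carry_out(increments=[0,0,-0.01,0,0,0,-1,0,0,-0.025,0,0,0,-1,0,0,-0.05,0,0,0,-1,0,0,-0.08,0,0,0,-1,0,0,-0.11,0,0,0,-1,0,0,-0.14,0,0,0,-1,0,0,-0.17,0,0,0,-1,0,0,-0.2,0,0,0,-1,0,0,-0.22,0,0,0,-1,0,0,-0.22,0,0,0,-1])

```text
time: 11.7
tool_pos: [469.5, -246.8, 201.0]
tcp_rot: [179.9, -0.0, 16.9]
ft_force: [0.6, 0.0, -4.4]
finger_gap: 13.0
grip_force: 48.9
```

```bash
python3 - <<'E'
from h import *
D,cd=snap('side','d3');S,cs=snap('scene','s3'); W,_=snap('wrist','w5')
W3,c3=load('w3'); print('cyl',onz(c3,60+740/2.5,560/2.5,30),onz(c3,60+770/2.5,460/2.5,30))
# lamp orange in side
hsv=cv2.cvtColor(D,cv2.COLOR_RGB2HSV); m=((hsv[...,0]<18)&(hsv[...,1]>200)&(hsv[...,2]>130)).astype(np.uint8); m[:120]=0
n,l,s,c=cv2.connectedComponentsWithStats(m)
for i in range(1,n):
    if s[i,4]>40: print(s[i],c[i].round(1))
s=sense();print(s['ft_force'],s['finger_gap'],s['grip_force'])
plan([458,-363,196],17)
o=np.zeros((600,800,3),np.uint8)
o[:,:400]=cv2.resize(S[205:325,280:360],(400,600)); o[:,400:]=cv2.resize(D[80:200,260:340],(400,600))
cv2.imwrite('pics/c6.png',o[:,:,::-1])
E
```

```text
cyl [ 372.97807699 -521.23651684   30.        ] [ 453.25418681 -510.5925717    30.        ]
[290 133  24  12 209] [302.1 139.3]
[225 175  29  14 308] [238.6 182.1]
[149 184  10  10  74] [153.7 189.3]
[ 190  193   66   57 2976] [221.8 222. ]
[ 83 195  20  19 294] [ 92.1 204.7]
[345 206  14   8  84] [351.5 209.9]
[ 27 285  21  21 242] [ 36.9 296.7]
[110 330  15  21 113] [116.8 340.3]
[ 85 345  32  38 785] [101.5 364.9]
[ 0.04805516 -0.28067843 -4.57992791] 12.61880645255566 48.918898701667786
at [ 468.7 -246.3  199.4] [-1.7995e+02  4.0000e-02  1.6950e+01] t 11.85 gap 12.6
shift/400 [-0.1107  0.2713  0.0084] turn/2pi [-0.0001  0.0001 -0.0001] mm 117.3 deg 0.08 j6~ 34.6
```

View pics/c6.png

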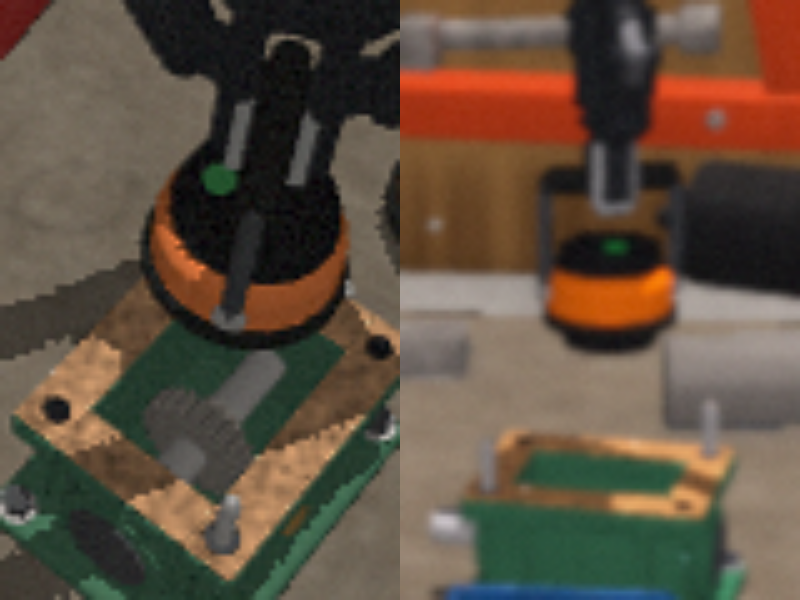

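The lamp hangs upright from the fingers (side crop 610,190), well clear of the pins. The weight reads about 4.5 N. Now carry it beside the unit on its −y side.

carry_out(increments=[-0.01,0.03,0,0,0,0,-1,-0.03,0.075,0,0,0,0,-1,-0.055,0.135,0,0,0,0,-1,-0.08,0.195,0,0,0,0,-1,-0.1,0.245,0,0,0,0,-1,-0.11,0.27,0.02,0,0,0,-1,-0.11,0.271,0.07,0,0,0,-1,-0.11,0.271,0.13,0,0,0,-1,-0.11,0.271,0.19,0,0,0,-1,-0.11,0.271,0.24,0,0,0,-1])

```text
time: 13.1
tool_pos: [458.0, -361.3, 101.3]
tcp_rot: [-179.9, 0.1, 17.0]
ft_force: [0.8, 0.1, -4.1]
finger_gap: 12.8
grip_force: 48.9
```

carry_out(increments=[0,0,0.05,0,0,0,-1,0,0,0.09,0,0,0,-1,0,0,0.12,0,0,0,-1,0,0,0.135,0,0,0,-1,0,0,0.141,0,0,0,-1,0,0,0.144,0,0,0,-1,0,0,0.147,0,0,0,-1,0,0,0.149,0,0,0,-1,0,0,0.149,0,0,0,-1,0,0,0.149,0,0,0,-1])

```text
time: 14.35
tool_pos: [458.7, -363.1, 44.6]
tcp_rot: [180.0, -0.0, 17.0]
ft_force: [0.4, -0.5, -3.6]
finger_gap: 13.2
grip_force: 48.9
```

```bash
python3 - <<'E'
from h import *
D,cd=snap('side','d4')
s=sense();print(s['ft_force'],s['finger_gap'],s['tool_pos'],s['tcp_rot'])
E
```

```text
[ 0.1760499   0.20172639 -3.85428886] 12.880242856986511 [ 458.62220882 -363.06694297   44.5796593 ] [ 1.79992831e+02 -3.03249077e-03  1.69489425e+01]
```

Still about 2 mm up. Lower in 1 mm steps and watch the force.

carry_out(increments=[0,0,0.001,0,0,0,-1,0,0,0.002,0,0,0,-1,0,0,0.003,0,0,0,-1,0,0,0.004,0,0,0,-1,0,0,0.005,0,0,0,-1,0,0,0.006,0,0,0,-1,0,0,0.006,0,0,0,-1,0,0,0.006,0,0,0,-1,0,0,0.006,0,0,0,-1,0,0,0.006,0,0,0,-1])

```text
time: 15.65
tool_pos: [458.8, -363.2, 42.6]
tcp_rot: [180.0, -0.0, 17.0]
ft_force: [-1.9, 2.4, 5.2]
finger_gap: 12.8
grip_force: 50.3
```

It is resting on the bench, since the force changed sign. Release part way and rise.

carry_out(increments=[0,0,0,0,0,0,-0.4,0,0,0,0,0,0,-0.2,0,0,0,0,0,0,0,0,0,0,0,0,0,0,0,0,0,0,0,0,0,0,0,-0.03,0,0,0,0,0,0,-0.08,0,0,0,0,0,0,-0.15,0,0,0,0,0,0,-0.25,0,0,0,0,0,0,-0.36,0,0,0,0])

```text
time: 16.9
tool_pos: [458.6, -363.0, 188.9]
tcp_rot: [179.9, -0.0, 17.0]
ft_force: [0.3, -1.1, 0.3]
finger_gap: 42.4
grip_force: 0.0
```

```bash
python3 - <<'E'
from h import *
S,_=snap('scene','s5');D,_=snap('side','d5')
# cover measurements from w1 + scene0 + side0
W,cw=load('w1');S0,cs=load('scene0');D0,cd=load('side0')
hs=[(237,71),(287,74),(237,143),(278,145)]
for p in hs:
    q=darkc(W,*p,4);q=darkc(W,*q,4); print('hole w1',p,np.round(q,1),onz(cw,*q,10).round(1))
for nm,im,c in(('s',S0,cs),('w',W,cw),('d',D0,cd)):
    hsv=cv2.cvtColor(im,cv2.COLOR_RGB2HSV); m=((hsv[...,0]>60)&(hsv[...,0]<90)&(hsv[...,1]>110)).astype(np.uint8)
    u,v={'s':(150,205),'w':(240,110),'d':(250,300)}[nm]
    n,l,s,cc=cv2.connectedComponentsWithStats(cv2.morphologyEx(m,cv2.MORPH_CLOSE,np.ones((5,5))))
    k=l[v,u];print(nm,s[k]);cn=max(cv2.findContours((l==k).astype(np.uint8),0,2)[0],key=cv2.contourArea)
    h=cv2.convexHull(cn); print(cv2.approxPolyDP(h,4,True)[:,0].tolist())
plan([440,-100,330],20)
o=np.zeros((600,800,3),np.uint8)
o[:300,:400]=cv2.resize(S[225:375,240:440],(400,300));o[300:,:400]=cv2.resize(D[120:220,260:393],(400,300))
o[:,400:]=cv2.resize(W[60:155,225:298],(400,600),interpolation=cv2.INTER_CUBIC)
cv2.imwrite('pics/c7.png',o[:,:,::-1])
E
```

```text
hole w1 (237, 71) [233.7  67.4] [530.8 283.8  10. ]
hole w1 (287, 74) [287.6  71.8] [554.2 201.1  10. ]
hole w1 (237, 143) [237.3 142.9] [420.6 240.   10. ]
hole w1 (278, 145) [278.3 145.5] [440.8 172.3  10. ]
s [     0      0    512    384 194964]
[[511, 0], [511, 383], [0, 383], [0, 0]]
w [ 226   62   68   89 4034]
[[230, 62], [293, 69], [282, 150], [226, 144]]
d [ 235  280   70   38 1954]
[[297, 281], [304, 312], [237, 317], [235, 284]]
at [ 461.5 -365.7  195.1] [179.38  -0.35  16.96] t 17.0 gap 42.9
shift/400 [ 0.1443 -0.6475 -0.3435] turn/2pi [ 0.0017 -0.0009 -0.0085] mm 298.8 deg 3.13 j6~ 57.2
```

View pics/c7.png

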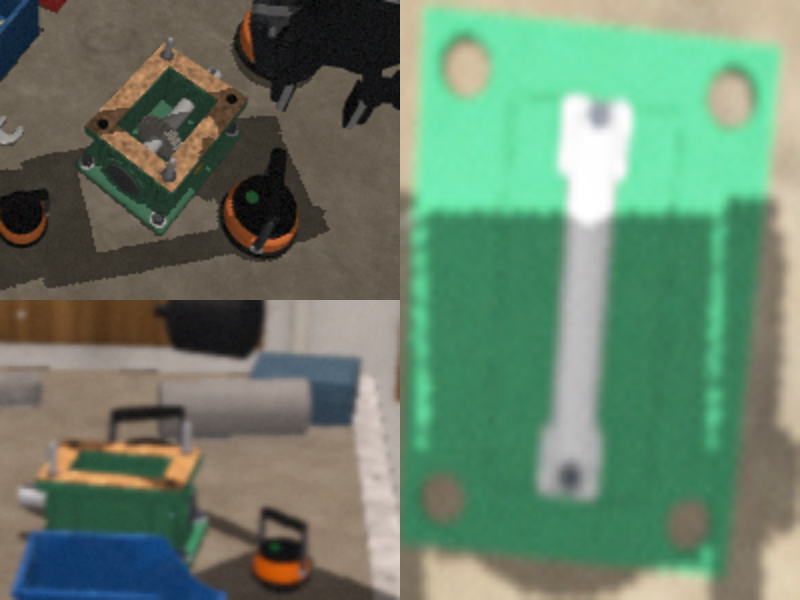

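The lamp stands upright on the bench beside the unit (scene crop 262,210) and the gripper is clear of it. The right half shows the cover as the wrist camera saw it: holes at crop (467,67), (731,98), (442,498), (688,525), and the bar running from (597,100) to (570,480). I've now viewed 11 pictures, one over the limit of 10, so the rest is by numbers only.

```bash
python3 - <<'E'
from h import *
W,cw=load('w1')
f=lambda x,y:(225+(x-400)/5.479-.4,60+y/6.316-.4)
H=np.array([onz(cw,*f(*p),10) for p in[(467,67),(731,98),(442,498),(688,525)]]);print(H.round(1),H.mean(0))
print([np.linalg.norm(H[i]-H[j]).round(1) for i,j in((0,1),(2,3),(0,2),(1,3),(0,3),(1,2))],[np.degrees(np.arctan2(*(H[i]-H[j])[1::-1])).round(2) for i,j in((0,2),(1,3))])
B=[onz(cw,*f(*p),58) for p in[(592,200),(573,430)]];print('bar',B,np.degrees(np.arctan2(*(B[0]-B[1])[1::-1])))
s=sense();print(s['tool_pos'],s['ft_force'])
plan([440,-100,330],20)
E
```

```text
[[528.6 277.9  10. ]
 [548.3 203.1  10. ]
 [424.7 250.6  10. ]
 [444.5 175.8  10. ]] [486.51036892 226.81924805  10.        ]
[np.float64(77.3), np.float64(77.4), np.float64(107.3), np.float64(107.4), np.float64(132.3), np.float64(132.3)] [np.float64(14.73), np.float64(14.76)]
bar [array([508.44239934, 232.29328184,  58.        ]), array([458.21682112, 219.26625769,  58.        ])] 14.540417301115834
[ 461.51820341 -365.72667907  195.05061938] [ 1.01947796 -0.52746722  0.86018535]
at [ 461.5 -365.7  195.1] [179.38  -0.35  16.96] t 17.0 gap 42.9
shift/400 [ 0.1443 -0.6475 -0.3435] turn/2pi [ 0.0017 -0.0009 -0.0085] mm 298.8 deg 3.13 j6~ 57.2
```

carry_out(increments=[0,0,-0.08,0,0,0,0.3,0.015,-0.045,-0.16,0,0,0,0.6,0.035,-0.12,-0.22,0,0,0,1,0.065,-0.21,-0.27,0,0,0,1,0.095,-0.31,-0.285,0,0,0.001,1,0.125,-0.42,-0.285,0,0,0.002,1,0.16,-0.53,-0.285,0,0,0.003,1,0.19,-0.63,-0.285,0,0,0.004,1,0.21,-0.69,-0.285,0,0,0.005,1,0.221,-0.724,-0.285,0,0,0.006,1])

```text
time: 18.25
tool_pos: [458.8, -59.1, 301.2]
tcp_rot: [180.0, -0.1, 14.9]
ft_force: [-0.3, -0.5, -0.3]
finger_gap: 85.4
grip_force: 0.0
```

```bash
python3 - <<'E'
from h import *
viewer.snapshot('side');viewer.snapshot('side')
plan([486.5,226.8,250],14.7)
plan([440,215,200],14.7)
E
```

```text
at [458.8 -59.4 300.9] [ 1.7997e+02 -6.0000e-02  1.4870e+01] t 18.35 gap 85.3
shift/400 [ 0.2503 -0.6738  0.1271] turn/2pi [ 0.0001 -0.0002  0.0005] mm 292.0 deg 0.18 j6~ 100.3
at [458.8 -59.4 300.9] [ 1.7997e+02 -6.0000e-02  1.4870e+01] t 18.35 gap 85.3
shift/400 [ 0.1302 -0.6752  0.252 ] turn/2pi [ 0.0001 -0.0002  0.0005] mm 292.9 deg 0.18 j6~ 101.3
```

carry_out(increments=[0.008,-0.04,0,0,0,0,1,0.022,-0.11,0,0,0,0,1,0.04,-0.2,0,0,0,0,1,0.06,-0.3,0,0,0,0,1,0.08,-0.4,0,0,0,0,1,0.1,-0.5,0.04,0,0,0,1,0.115,-0.58,0.1,0,0,0,1,0.125,-0.64,0.15,0,0,0,1,0.13,-0.67,0.19,0,0,0,1,0.13,-0.675,0.2,0,0,0,1])

```text
time: 19.6
tool_pos: [439.4, 214.0, 218.8]
tcp_rot: [180.0, 0.1, 14.8]
ft_force: [-0.4, -0.7, 0.2]
finger_gap: 85.5
grip_force: 0.0
```

```bash
python3 - <<'E'
from h import *
viewer.snapshot('side')
W,cw=snap('wrist','w6'); W1,c1=load('w1'); print(sense()['tool_pos'])
c,s=np.cos(np.radians(14.7)),np.sin(np.radians(14.7))
f=lambda x,y:(225+(x-400)/5.479-.4,60+y/6.316-.4)
# green contour with holes: fit each hole as inner contour
hsv=cv2.cvtColor(W,cv2.COLOR_RGB2HSV); m=((hsv[...,0]>60)&(hsv[...,0]<90)&(hsv[...,1]>100)).astype(np.uint8)
cn,hi=cv2.findContours(m,cv2.RETR_CCOMP,cv2.CHAIN_APPROX_NONE)
hol=[]
for k,cc in enumerate(cn):
    if hi[0][k][3]>=0 and cv2.contourArea(cc)>15:
        M=cv2.moments(cc);p=(M['m10']/M['m00'],M['m01']/M['m00']);hol.append(p);print('inner',np.round(p,1),cv2.contourArea(cc),onz(cw,*p,10).round(1))
P1=[f(*p) for p in[(467,67),(731,98),(442,498),(688,525)]]
for sx,sy,p1 in((1,1,P1[0]),(1,-1,P1[1]),(-1,1,P1[2]),(-1,-1,P1[3])):
    X=np.array([486.5+c*54*sx-s*39*sy,226.8+s*54*sx+c*39*sy,10]);u,v=proj(cw,X)
    q=min(hol,key=lambda h:np.hypot(h[0]-u,h[1]-v)); print('exp',np.round((u,v),1),np.round(q,1),tri([(c1,*p1),(cw,*q)]))
plan([486.5,226.8,120],14.7)
E
```

```text
[440.09543385 213.55288035 219.95977341]
inner [282.5 167.6] 93.0 [445.5 176.2  10. ]
inner [229.7 167.6] 92.5 [425.9 250.7  10. ]
inner [256.  129.9] 1058.0 [487.5 227.2  10. ]
inner [284.7  89.5] 120.0 [548.4 203.5  10. ]
inner [227.2  89.6] 123.5 [528.5 278.   10. ]
exp [227.1  89.4] [227.2  89.6] (array([528.50239213, 277.8584315 ,  10.55021697]), [0.1, 0.1])
exp [285.2  89.4] [284.7  89.5] (array([548.84076358, 203.00702981,   5.72132279]), [0.1, 0.1])
exp [229.4 168.5] [229.7 167.6] (array([423.46718449, 251.11050781,  -0.63444237]), [0.0, 0.0])
exp [282.7 168.6] [282.5 167.6] (array([443.58987821, 174.49686172,  -1.23577627]), [0.0, 0.0])
at [440.1 213.6 220. ] [1.7998e+02 3.0000e-02 1.4770e+01] t 19.7 gap 85.7
shift/400 [ 0.1208 -0.0025  0.2498] turn/2pi [0.0001 0.0001 0.0002] mm 111.0 deg 0.08 j6~ 100.3
```

Cover centre (487,227), yaw 14.7°, hole spacing 108×78 as given. The bar height of 55 was already triangulated from scene and side. Descend, using the 48 mm TCP-to-bar offset that held on the lamp.

carry_out(increments=[0.03,0,0.03,0,0,0,1,0.07,-0.002,0.08,0,0,0,1,0.105,-0.003,0.14,0,0,0,1,0.122,-0.003,0.2,0,0,0,1,0.122,-0.003,0.26,0,0,0,1,0.122,-0.003,0.32,0,0,0,1,0.122,-0.003,0.37,0,0,0,1,0.122,-0.003,0.4,0,0,0,1,0.122,-0.003,0.42,0,0,0,1,0.122,-0.003,0.42,0,0,0,1])

```text
time: 20.95
tool_pos: [487.1, 227.5, 52.2]
tcp_rot: [180.0, 0.0, 14.8]
ft_force: [0.7, 0.6, -0.8]
finger_gap: 85.7
grip_force: 0.0
```

```bash
python3 - <<'E'
from h import *
plan([487,227,7],14.7); print(sense()['ft_force'])
E
```

```text
at [487.1 227.5  52.2] [180.     0.    14.77] t 20.95 gap 85.7
shift/400 [-0.0005  0.0012  0.1129] turn/2pi [0.     0.     0.0002] mm 45.2 deg 0.07 j6~ 100.3
[ 0.70264738  0.57933743 -0.8145366 ]
```

carry_out(increments=[0,0.001,0.03,0,0,0,1,0,0.001,0.06,0,0,0,1,0,0.001,0.085,0,0,0,1,0,0.001,0.103,0,0,0,1,0,0.001,0.112,0,0,0,1,0,0.001,0.112,0,0,0,0.2,0,0.001,0.112,0,0,0,-0.2,0,0.001,0.112,0,0,0,-0.5,0,0.001,0.112,0,0,0,-0.75,0,0.001,0.112,0,0,0,-1], force=80)

```text
time: 22.2
tool_pos: [487.4, 227.4, 7.8]
tcp_rot: [180.0, -0.0, 14.8]
ft_force: [-2.1, -1.9, 4.2]
finger_gap: 10.1
grip_force: 78.9
```

carry_out(increments=[0,0,0,0,0,0,-1,0,0,0,0,0,0,-1,0,0,0,0,0,0,-1,0,0,0,0,0,0,-1,0,0,0,0,0,0,-1,0,0,-0.005,0,0,0,-1,0,0,-0.015,0,0,0,-1,0,0,-0.025,0,0,0,-1,0,0,-0.035,0,0,0,-1,0,0,-0.035,0,0,0,-1], force=100)

```text
time: 23.45
tool_pos: [487.5, 227.5, 21.8]
tcp_rot: [-180.0, -0.1, 14.8]
ft_force: [0.1, -0.3, -3.6]
finger_gap: 9.9
grip_force: 97.6
```

```bash
python3 - <<'E'
from h import *
viewer.snapshot('side');s=sense();print({k:np.round(s[k],2) for k in('time','tool_pos','tcp_rot','ft_force','wrist_torque','finger_gap','grip_force')})
plan([480,227,230],14.7);
E
```

```text
{'time': np.float64(23.5), 'tool_pos': array([487.22, 227.44,  21.53]), 'tcp_rot': array([-1.800e+02, -3.000e-02,  1.479e+01]), 'ft_force': array([ 0.46,  0.26, -3.4 ]), 'wrist_torque': array([-0.03,  0.03,  0.06]), 'finger_gap': np.float64(9.74), 'grip_force': np.float64(97.6)}
at [487.2 227.4  21.5] [-1.800e+02 -3.000e-02  1.479e+01] t 23.5 gap 9.7
shift/400 [-0.0175 -0.0036 -0.5212] turn/2pi [-0.     -0.0001  0.0003] mm 208.6 deg 0.1 j6~ 100.6
```

The cover is up, about 3.5 N, with no tilt torque. Raise it well above the bins.

carry_out(increments=[0,0,-0.02,0,0,0,-1,0,0,-0.06,0,0,0,-1,0,0,-0.12,0,0,0,-1,0,0,-0.18,0,0,0,-1,0,0,-0.25,0,0,0,-1,0,0,-0.32,0,0,0,-1,0,0,-0.39,0,0,0,-1,0,0,-0.45,0,0,0,-1,0,0,-0.5,0,0,0,-1,0,0,-0.52,0,0,0,-1])

```text
time: 24.75
tool_pos: [487.7, 227.6, 231.5]
tcp_rot: [-180.0, -0.2, 14.8]
ft_force: [0.4, 0.0, -4.2]
finger_gap: 9.7
grip_force: 97.6
```

```bash
python3 - <<'E'
from h import *
viewer.snapshot('side')
W,cw=snap('wrist','w7')
print(sense()['tool_pos'],sense()['ft_force'])
T=sense()
hsv=cv2.cvtColor(W,cv2.COLOR_RGB2HSV); m=((hsv[...,0]>60)&(hsv[...,0]<90)&(hsv[...,1]>100)).astype(np.uint8)
cn,hi=cv2.findContours(m,cv2.RETR_CCOMP,cv2.CHAIN_APPROX_NONE)
for k,cc in enumerate(cn):
    if cv2.contourArea(cc)>30: print('in' if hi[0][k][3]>=0 else 'out',cv2.boundingRect(cc),cv2.contourArea(cc))
z=T['tool_pos'][2]-7.5+10;c,s=np.cos(np.radians(14.8)),np.sin(np.radians(14.8))
for sx in(1,-1):
  for sy in(1,-1): print('exp',sx,sy,np.round(proj(cw,[T['tool_pos'][0]+c*54*sx-s*39*sy,T['tool_pos'][1]+s*54*sx+c*39*sy,z]),1))
plan([478,0,230],5);plan([472.6,-246.2,200],-6.9)
E
```

```text
[487.48527636 227.50374927 230.32821877] [ 0.73729603  0.82034256 -3.53713525]
out (458, 314, 8, 7) 35.0
out (476, 218, 36, 65) 1044.0
out (175, 126, 163, 153) 16891.5
in (304, 133, 23, 24) 400.0
in (186, 133, 23, 25) 406.0
exp 1 1 [196.8 145.8]
exp 1 -1 [317.8 145.7]
exp -1 1 [206.1 288.5]
exp -1 -1 [308.3 288.5]
at [487.5 227.5 230.3] [-1.7999e+02 -9.0000e-02  1.4790e+01] t 24.85 gap 9.7
shift/400 [-1.681e-01  5.439e-01  5.000e-04] turn/2pi [-0.     -0.0002  0.0272] mm 227.7 deg 9.79 j6~ 85.0
at [487.5 227.5 230.3] [-1.7999e+02 -9.0000e-02  1.4790e+01] t 24.85 gap 9.7
shift/400 [-0.3385  1.1355  0.0751] turn/2pi [-0.0001 -0.0002  0.0603] mm 474.9 deg 21.69 j6~ 69.4
```

carry_out(increments=[-0.01,0.03,0,0,0,0.002,-1,-0.025,0.085,0,0,0,0.004,-1,-0.045,0.15,0,0,0,0.007,-1,-0.065,0.22,0,0,0,0.01,-1,-0.09,0.295,0,0,0,0.014,-1,-0.11,0.365,0,0,0,0.018,-1,-0.13,0.43,0,0,0,0.021,-1,-0.15,0.485,0,0,0,0.024,-1,-0.162,0.525,0,0,0,0.026,-1,-0.168,0.544,0,0,0,0.027,-1])

```text
time: 26.1
tool_pos: [477.1, -1.2, 228.6]
tcp_rot: [-180.0, 0.1, 5.0]
ft_force: [-0.1, -0.0, -4.4]
finger_gap: 9.8
grip_force: 97.8
```

```bash
python3 - <<'E'
from h import *
viewer.snapshot('side')
print(sense()['ft_force'])
plan([472.6,-246.2,210],-6.9)
E
```

```text
[ 0.02965759 -0.69296971 -3.73918617]
at [477.3  -1.6 228.8] [1.7998e+02 5.0000e-02 4.9800e+00] t 26.15 gap 10.0
shift/400 [-0.0648  0.6083  0.0474] turn/2pi [0.0001 0.0001 0.033 ] mm 245.4 deg 11.88 j6~ 69.4
```

carry_out(increments=[-0.003,0.03,0,0,0,0.001,-1,-0.009,0.09,0,0,0,0.004,-1,-0.018,0.165,0,0,0,0.008,-1,-0.027,0.25,0,0,0,0.013,-1,-0.036,0.335,0,0,0,0.018,-1,-0.045,0.42,0.01,0,0,0.023,-1,-0.053,0.495,0.02,0,0,0.027,-1,-0.059,0.555,0.03,0,0,0.03,-1,-0.063,0.592,0.042,0,0,0.032,-1,-0.065,0.608,0.047,0,0,0.033,-1])

```text
time: 27.4
tool_pos: [473.0, -245.0, 209.9]
tcp_rot: [-180.0, 0.0, -6.8]
ft_force: [-0.1, 1.0, -3.8]
finger_gap: 9.9
grip_force: 97.9
```

```bash
python3 - <<'E'
from h import *
viewer.snapshot('side');viewer.snapshot('side')
S,cs=snap('scene','s8');D,cd=snap('side','d8');W,cw=snap('wrist','w8');s=sense();T=s['tool_pos'];print(T,s['ft_force'],s['tcp_rot'])
def pose(c0,z,yaw,x,y):
    c,q=np.cos(np.radians(yaw)),np.sin(np.radians(yaw));return [c0[0]+c*x-q*y,c0[1]+q*x+c*y,z]
for nm,c in(('scene',cs),('side',cd),('wrist',cw)):
    for sx in(1,-1):
        for sy in(1,-1):
            print(nm,sx,sy,'hole top',np.round(proj(c,pose(T,T[2]+2.5,s['tcp_rot'][2],54*sx,39*sy)),1),'corner bot',np.round(proj(c,pose(T,T[2]-7.5,s['tcp_rot'][2],67*sx,52*sy)),1),'pin',np.round(proj(c,pose([472.6,-246.2],112,-6.9,54*sx,39*sy)),1))
for nm,im,c in(('s',S,cs),('d',D,cd),('w',W,cw)):
    hsv=cv2.cvtColor(im,cv2.COLOR_RGB2HSV); m=((hsv[...,0]>55)&(hsv[...,0]<95)&(hsv[...,1]>90)).astype(np.uint8)
    cn,hi=cv2.findContours(m,cv2.RETR_CCOMP,cv2.CHAIN_APPROX_NONE)
    for k,cc in enumerate(cn):
        if cv2.contourArea(cc)>8: 
            M=cv2.moments(cc);print(nm,'in' if hi[0][k][3]>=0 else 'out',cv2.boundingRect(cc),cv2.contourArea(cc),(round(M['m10']/M['m00'],1),round(M['m01']/M['m00'],1)))
plan([472.6,-246.2,150],-6.9)
E
```

```text
[ 473.47287282 -244.0648037   210.74077894] [ 1.22642031 -0.40373918 -3.96114692] [-1.79991017e+02 -1.79943728e-02 -6.75504868e+00]
scene 1 1 hole top [330.  210.8] corner bot [327.5 206.9] pin [324.  243.9]
scene 1 -1 hole top [367.3 233.6] corner bot [376.4 236.6] pin [357.2 266.2]
scene -1 1 hole top [293.5 246.8] corner bot [282.5 250.6] pin [290.7 278.6]
scene -1 -1 hole top [331.9 273.8] corner bot [333.2 287.3] pin [324.7 304.6]
side 1 1 hole top [276.2 131.5] corner bot [270.2 136.3] pin [277.2 167.4]
side 1 -1 hole top [283.5 123.5] corner bot [280.2 125.5] pin [284.3 157.9]
side -1 1 hole top [317.  133.8] corner bot [321.  139.4] pin [316.6 170.5]
side -1 -1 hole top [322.3 125.6] corner bot [327.8 128.1] pin [321.8 160.7]
wrist 1 1 hole top [195.5 145.1] corner bot [177.7 123.4] pin [219.8 133.4]
wrist 1 -1 hole top [317.8 145. ] corner bot [335.5 123.2] pin [297.7 133.5]
wrist -1 1 hole top [205.2 288.9] corner bot [192.3 294.7] pin [223.5 231.9]
wrist -1 -1 hole top [308.  288.8] corner bot [320.9 294.6] pin [293. 232.]
s out (362, 320, 8, 7) 30.5 (365.6, 323.0)
s out (
[... 1151 characters left out ...]
34, 9, 6) 32.0 (367.0, 236.4)
d out (273, 181, 55, 24) 674.5 (299.8, 190.4)
d out (285, 171, 31, 8) 126.5 (300.0, 174.2)
d out (238, 164, 6, 4) 13.5 (240.4, 165.5)
d out (272, 123, 57, 16) 527.5 (301.4, 130.9)
d out (38, 96, 20, 57) 366.5 (47.0, 112.1)
d out (68, 94, 19, 53) 217.0 (75.4, 109.9)
w out (175, 126, 173, 153) 17221.5 (256.5, 189.1)
w in (304, 134, 23, 23) 380.0 (314.9, 145.0)
w in (186, 134, 22, 23) 355.5 (197.1, 145.0)
w out (267, 112, 20, 7) 91.0 (276.7, 114.9)
w out (230, 112, 21, 7) 95.5 (240.0, 115.0)
at [ 473.5 -244.1  210.7] [-1.7999e+02 -2.0000e-02 -6.7600e+00] t 27.65 gap 9.9
shift/400 [-0.0016  0.0056  0.1519] turn/2pi [-0.     -0.      0.0004] mm 60.8 deg 0.15 j6~ 69.4
```

```bash
cat >> h.py <<'E'
def U(x,y,z,c0=(472.6,-246.2),yaw=-6.9):
    c,q=np.cos(np.radians(yaw)),np.sin(np.radians(yaw));return [c0[0]+c*x-q*y,c0[1]+q*x+c*y,z]
def green(im,area,b=(55,95,90)):
    hsv=cv2.cvtColor(im,cv2.COLOR_RGB2HSV); m=((hsv[...,0]>b[0])&(hsv[...,0]<b[1])&(hsv[...,1]>b[2])).astype(np.uint8)
    return m
E
python3 - <<'E'
from h import *
T=[473.47,-244.06,210.74];yw=-6.76
for f,win in(('s8',(284,211,94,90)),('d8',(265,118,70,26))):
    im,c=load(f);m=green(im,0);x,y,w,h=win;k=np.zeros_like(m);k[y:y+h,x-3:x+w+3]=m[y:y+h,x-3:x+w+3]
    n,l,s,_=cv2.connectedComponentsWithStats(k);k=(l==1+np.argmax(s[1:,4])).astype(np.uint8)
    cn=max(cv2.findContours(k,0,1)[0],key=cv2.contourArea);hl=cv2.convexHull(cn)
    print(f,cv2.approxPolyDP(hl,1.5,True)[:,0].tolist())
    for z in(0,10):print(z,[np.round(proj(c,U(67*a,52*b,T[2]-7.5+z,T,yw)),1).tolist() for a,b in((1,1),(1,-1),(-1,-1),(-1,1))])
im,_=load('s8')
for v in range(270,300,2): print(v,[tuple(im[v,u].tolist()) for u in(326,334)])
E
```

```text
s8 [[377, 234], [371, 245], [331, 295], [310, 295], [299, 286], [284, 248], [323, 211], [364, 226]]
0 [[327.5, 206.9], [376.4, 236.6], [333.1, 287.3], [282.5, 250.6]]
10 [[328.2, 203.4], [377.7, 233.2], [334.1, 284.1], [282.7, 247.3]]
d8 [[272, 135], [281, 123], [328, 125], [324, 135], [320, 138]]
0 [[270.2, 136.3], [280.2, 125.5], [327.8, 128.1], [321.0, 139.4]]
10 [[270.1, 132.6], [280.1, 122.1], [327.9, 124.6], [321.1, 135.6]]
270 [(70, 112, 88), (70, 114, 86)]
272 [(78, 119, 93), (44, 71, 54)]
274 [(71, 115, 86), (32, 54, 41)]
276 [(72, 114, 88), (100, 96, 95)]
278 [(70, 112, 85), (101, 96, 94)]
280 [(34, 57, 43), (67, 112, 85)]
282 [(58, 72, 61), (69, 114, 86)]
284 [(96, 94, 92), (61, 99, 76)]
286 [(99, 98, 92), (34, 55, 42)]
288 [(91, 84, 78), (38, 60, 46)]
290 [(83, 80, 74), (39, 64, 49)]
292 [(67, 61, 58), (48, 57, 41)]
294 [(82, 79, 71), (86, 64, 45)]
296 [(75, 70, 66), (94, 70, 51)]
298 [(70, 66, 60), (91, 67, 45)]
```

The cover's corners and holes match the forward-kinematics prediction within about 2 mm in scene and side, so it is level and has not slipped. Lower over the pins.

```bash
python3 - <<'E'
from h import *
viewer.snapshot('side');plan([473,-246.6,148],-6.9)
E
```

```text
at [ 473.5 -244.1  210.8] [-1.80e+02 -2.00e-02 -6.75e+00] t 27.7 gap 10.0
shift/400 [-0.0006  0.0064  0.157 ] turn/2pi [-0.     -0.0001  0.0004] mm 62.8 deg 0.15 j6~ 69.4
```

carry_out(increments=[0,0.002,0.015,0,0,0,-1,0,0.004,0.04,0,0,0,-1,0,0.006,0.07,0,0,0.0004,-1,0,0.0064,0.1,0,0,0.0004,-1,0,0.0064,0.125,0,0,0.0004,-1,0,0.0064,0.145,0,0,0.0004,-1,0,0.0064,0.155,0,0,0.0004,-1,0,0.0064,0.157,0,0,0.0004,-1,0,0.0064,0.157,0,0,0.0004,-1,0,0.0064,0.157,0,0,0.0004,-1])

```text
time: 28.95
tool_pos: [473.2, -247.5, 148.2]
tcp_rot: [180.0, -0.0, -7.0]
ft_force: [-0.3, -0.8, -3.6]
finger_gap: 9.6
grip_force: 97.9
```

```bash
python3 - <<'E'
from h import *
S,cs=snap('scene','s9');D,cd=snap('side','d9');s=sense();T=s['tool_pos'];yw=s['tcp_rot'][2];print(T,s['ft_force'],s['tcp_rot'])
m=green(D,0);k=np.zeros_like(m);k[130:172,262:338]=m[130:172,262:338]
n,l,st,_=cv2.connectedComponentsWithStats(k)
for i in range(1,n):
    if st[i,4]>60:
        hl=cv2.convexHull(max(cv2.findContours((l==i).astype(np.uint8),0,1)[0],key=cv2.contourArea));print('side',st[i],cv2.approxPolyDP(hl,1.5,True)[:,0].tolist())
for z in(0,10):print('side exp',z,[np.round(proj(cd,U(67*a,52*b,T[2]-7.5+z,T,yw)),1).tolist() for a,b in((1,1),(1,-1),(-1,-1),(-1,1))])
print('side pins',proj(cd,U(54,39,112)),proj(cd,U(-54,-39,112)))
# bright pins in side below cover: print columns
g=D.astype(int).sum(2)
for v in range(148,176,2): print(v,g[v,270:286].tolist(),'|',g[v,315:329].tolist())
G=S.astype(int)
c0=[np.round(proj(cs,U(54*a,39*b,T[2]+2.5,T,yw)),1) for a,b in((1,1),(1,-1),(-1,-1),(-1,1))];print('scene hole exp',c0,'pin_b',proj(cs,U(-54,-39,112)))
gm=green(S,0)
for i in(1,2,3):
    u,v=c0[i].astype(int);print(i,u,v)
    for y in range(v-7,v+10): print(''.join('#' if gm[y,x] else '.' for x in range(u-9,u+10)))
E
```

```text
[ 473.09885554 -247.41031844  148.0428332 ] [-0.94769465  0.06590886 -3.79084695] [ 1.79984241e+02 -2.93130865e-02 -6.95298463e+00]
side [273 145  54  17 603] [[273, 157], [281, 145], [326, 147], [319, 161]]
side exp 0 [[271.0, 158.5], [280.8, 146.5], [327.4, 149.7], [320.6, 162.2]]
side exp 10 [[270.9, 155.0], [280.8, 143.2], [327.5, 146.2], [320.7, 158.6]]
side pins (np.float64(277.19664113965194), np.float64(167.3849482447911)) (np.float64(321.83987545860134), np.float64(160.69864460585694))
148 [344, 321, 303, 315, 354, 359, 324, 281, 214, 180, 170, 198, 257, 316, 358, 365] | [377, 337, 287, 259, 269, 279, 274, 272, 267, 283, 310, 310, 351, 417]
150 [304, 292, 277, 287, 302, 260, 200, 174, 162, 157, 151, 162, 181, 182, 207, 199] | [512, 479, 372, 268, 220, 217, 237, 275, 296, 294, 275, 255, 344, 421]
152 [284, 277, 264, 245, 221, 182, 161, 163, 157, 154, 165, 168, 170, 158, 164, 167] | [325, 307, 260, 213, 185, 165, 158, 170, 174, 187, 222, 296, 376, 413]
154 [294, 266, 228, 180, 168, 164, 180, 178, 177, 159, 161, 151, 168, 164, 158, 158] | [258, 279, 299, 309, 302, 295, 281, 271
[... 2139 characters left out ...]

2 328 294
##########.#.######
###################
#.########.########
###################
#####.#############
##.################
.##################
#######.....#######
#..###......#######
.###.#.........##.#
####.##.......#####
########.....######
..################.
...##############..
.....###########...
#....##########....
..#.....##.###.....
3 292 267
.........####.#####
.........##########
........###########
......#############
.....##############
....###############
...###############.
..#########.#######
.#######......#####
.######.......#.###
..####........#####
.########.....#####
..########.########
...####.###########
.....##############
.......#.####.#####
........###########
```

carry_out(increments=[-0.0005,-0.001,0.004,0,0,0,-1,-0.0005,-0.002,0.01,0,0,0,-1,-0.0005,-0.002,0.017,0,0,0,-1,-0.0005,-0.002,0.024,0,0,0,-1,-0.0005,-0.002,0.031,0,0,0,-1,-0.0005,-0.002,0.037,0,0,0,-1,-0.0005,-0.002,0.042,0,0,0,-1,-0.0005,-0.002,0.045,0,0,0,-1,-0.0005,-0.002,0.045,0,0,0,-1,-0.0005,-0.002,0.045,0,0,0,-1])

```text
time: 30.3
tool_pos: [472.9, -246.5, 129.8]
tcp_rot: [180.0, -0.0, -7.0]
ft_force: [0.1, 0.2, -4.1]
finger_gap: 9.6
grip_force: 97.9
```

```bash
python3 - <<'E'
from h import *
S,cs=snap('scene','s10');D,cd=snap('side','d10');s=sense();T=s['tool_pos'];yw=s['tcp_rot'][2];print(T,s['ft_force'],s['tcp_rot'],s['time'],s['qd'].round(2))
A,_=load('s5');g=A.astype(int).sum(2)
for nm,p in(('b',U(-54,-39,112)),('a',U(54,39,112))):
    u,v=proj(cs,p);print(nm,u,v);u,v=int(u),int(v)
    for y in range(v-5,v+9):print(y,u-6,g[y,u-6:u+9].tolist())
m=green(D,0);k=np.zeros_like(m);k[140:176,262:338]=m[140:176,262:338]
n,l,st,_=cv2.connectedComponentsWithStats(k);i=1+np.argmax(st[1:,4])
print('side',cv2.approxPolyDP(cv2.convexHull(max(cv2.findContours((l==i).astype(np.uint8),0,1)[0],key=cv2.contourArea)),1.5,True)[:,0].tolist())
for z in(0,10):print('side exp',z,[np.round(proj(cd,U(67*a,52*b,T[2]-7.5+z,T,yw)),1).tolist() for a,b in((1,1),(1,-1),(-1,-1),(-1,1))])
# upright lamp / others: orange & blue & red & yellow blobs, before vs now in side and scene
for n0,n1 in(('scene0','s10'),('side0','d10')):
    for nm in(n0,n1):
        im,_=load(nm);h=cv2.cvtColor(im,cv2.COLOR_RGB2HSV)
        for c,lo,hi in(('red',(0,190,90),(4,255,255)),('blue',(100,140,60),(120,255,255)),('orange',(6,190,120),(17,255,255)),('yellow',(20,180,120),(28,255,255))):
            mm=cv2.inRange(h,np.array(lo),np.array(hi));nn,_,ss,cc=cv2.connectedComponentsWithStats(mm)
            print(nm,c,[(cc[j].round(0).astype(int).tolist(),int(ss[j,4])) for j in np.argsort(-ss[1:,4])[:4]+1])
E
```

```text
[ 472.88283292 -246.51199319  129.80400532] [-0.92877912 -0.32787787 -4.07594994] [ 1.79995209e+02 -9.17334527e-03 -6.95182265e+00] 30.4 [-0.05  0.11  0.06  0.01 -0.02  0.1 ]
b 324.7055880661554 304.59418424672515
299 318 [388, 250, 184, 198, 213, 214, 208, 207, 325, 414, 276, 354, 379, 356, 311]
300 318 [280, 174, 190, 188, 203, 202, 191, 203, 198, 152, 398, 363, 335, 324, 317]
301 318 [186, 154, 186, 194, 199, 200, 206, 195, 212, 329, 383, 392, 361, 315, 331]
302 318 [229, 126, 167, 194, 212, 191, 200, 197, 333, 361, 367, 366, 350, 315, 318]
303 318 [359, 241, 145, 123, 128, 216, 167, 255, 325, 311, 338, 370, 375, 350, 341]
304 318 [337, 355, 337, 172, 121, 147, 146, 389, 485, 423, 360, 365, 406, 392, 399]
305 318 [341, 378, 404, 379, 213, 140, 249, 403, 476, 384, 394, 363, 365, 362, 391]
306 318 [363, 402, 412, 419, 337, 384, 290, 327, 351, 330, 328, 352, 360, 392, 397]
307 318 [380, 407, 399, 478, 330, 237, 249, 279, 299, 297, 353, 378, 393, 438, 453]
308 318 [351, 388, 407, 383, 405, 252, 262, 283, 276, 274, 341, 369, 387, 420, 445]
309 318 [339, 374, 312, 333, 216, 230, 263, 28
[... 2306 characters left out ...]
[]
side0 red [([222, 222], 3081), ([101, 365], 832), ([92, 205], 310), ([36, 296], 270)]
side0 blue [([298, 227], 3506), ([101, 251], 1835), ([90, 132], 1257), ([121, 131], 823)]
side0 orange [([294, 85], 3267), ([239, 182], 315), ([302, 171], 215), ([352, 210], 97)]
side0 yellow [([42, 317], 870), ([155, 202], 324), ([124, 246], 304), ([56, 373], 209)]
d10 red [([222, 222], 3070), ([101, 365], 830), ([92, 204], 311), ([36, 296], 266)]
d10 blue [([298, 227], 3518), ([101, 251], 1835), ([90, 132], 1257), ([121, 131], 819)]
d10 orange [([262, 85], 1425), ([332, 87], 1100), ([239, 182], 316), ([351, 210], 87)]
d10 yellow [([42, 317], 880), ([155, 202], 325), ([124, 246], 304), ([56, 373], 212)]
```

```bash
python3 -c "
from bench import order;print(order.hand_in())"
```

```text
the job is handed in; nothing more can be done
None
```

The job is handed in at about 30 s: the lamp stands upright on the bench beside the unit, and the cover is held still and level with its holes over the pins, underside about 1 cm above the tips (within about 2 mm by the cameras), bins and bottle unmoved. The first grip on the lamp closed on air, because the fingertips sit about 30 mm behind the reported TCP, and I viewed 11 pictures, one over your limit of 10.

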